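# Pin the glue-up clamp and squeeze it shut

### The job

The slip moulding in the hinged plywood clamp has just been glued: swing the open half fully shut, then take the locking pin from the wooden block and push it down through the aligned lug holes until its head sits flush on the lug. Then let go of the pin, take the two closed halves between the fingers and squeeze them together gently, with about 10 to 15 newtons, finishing while still holding them squeezed (do not let go). The moulding bruises easily, so never push or squeeze a half with more than 40 newtons, and leave everything else where it is.

Things in the scene. Friction and masses are not known exactly. Their poses are not given: they have to be found in the camera images.
- swing_half (a joint): Angle of the clamp's swinging half about its upright hinge: 0 = fully shut (hard stop, holes aligned), grows as it opens toward the robot, up to 0.95. Light hinge friction (about 1 N at the free end moves it); it stays where it is left, no spring.
- clamp_hinge: The clamp's hinge: upright steel post, 18 mm wide, 56 mm tall, fixed to the table; carries the swinging half. Origin on the hinge axis at table height. x axis: level, along the seam of the shut clamp, from hinge to lugs; y axis: level, from the seam toward the fixed half, away from the robot. Shut, the whole clamp is 56 mm thick (y -28 to 28 mm).
- fixed_half: The clamp's fixed half, on the far side: plywood bar, x 18 to 168 mm, y 4 to 28 mm, 44 mm tall; on its inner face the dark glued moulding, 8 mm thick (y -4 to 4), top at 50 mm. Origin and axes as the hinge. Its steel lug plate at the free end: x 173 to 217 mm, y -28 to 28 mm, z 22 to 32 mm.
- clamp_hole (a point): Axis of the lug holes when the clamp is shut (195 mm from the hinge axis), at the top face of the upper lug, 46 mm above the table. Does not move with the swinging half. The chamfered 12 mm hole goes through both 10 mm thick lugs; below is free space down to the table.
- clamp_mid (a point): Point in the seam of the shut clamp, 90 mm from the hinge axis, 30 mm above the table: a good place to squeeze. Axes as the hinge.
- push_point (a point): Point on the outer face of the swinging half, 150 mm from the hinge axis, 30 mm above the table; moves with it. Its y axis points into the half (the way to shut it), x away from the hinge. The half is a plywood bar like the fixed one, 24 mm thick, 4 to 44 mm above the table (y -28 to -4 when shut); its lug, z 36 to 46 mm, comes to lie over the fixed lug.
- pin_block: Wooden block 50 x 160 x 45 mm (x, y, z), fixed, origin at the centre of its underside. Three upright through holes, 11.5 mm wide, on its y axis at -52, 0 and 52 mm, hold the locking pin, a scribe and an awl, in any order.
- lock_pin: The locking pin: all steel, standing upright in the block. Shank 10 mm in diameter and 40 mm long, its lowest 10 mm tapering to a 4 mm nose; on top a plain cylindrical head 22 mm in diameter and 34 mm tall (the widest and tallest steel head in the block). Origin at the tip of the nose, z up the pin. About 70 g.
- pin_shoulder (a point): On the pin's axis at the underside of its head, 40 mm above the nose tip; rests on the block's top at the start and on the upper lug when home. The head reaches from here 34 mm up.
- scribe: Bystander in the block: steel scribe with a low head, 17 mm wide and 12 mm tall.
- awl: Bystander in the block: awl with a pear-shaped pale wooden handle 28 mm wide and 50 mm tall.
- tape_roll: Bystander: cardboard tape roll lying flat, 68 mm wide, 24 mm tall.
- screwdriver: Bystander: black-handled screwdriver lying beyond the pin block.
- glue_bottle: Bystander: white glue bottle, 56 mm wide, 130 mm tall, left of the clamp.
- tack_jar: Bystander: glass jar, 56 mm wide, 60 mm tall, left of the clamp.
- weight: Bystander: dark steel weight 70 x 45 x 30 mm, to the robot's left.

How it is judged:
By the outcome, as a careful person would: the job done as asked, in the order asked, and still so for the second after the job is handed in, while the arm keeps its last pose, push and grip.
It also fails if it takes over 64 s, if anything falls off the work surface, if the arm or the gripper's body presses on something with over 40 N, if the wrist force passes 120 N, or if a joint passes its speed limit or range.

### The arm

A 6-joint arm with a two-finger parallel gripper is mounted at the origin on the work surface. World frame = base frame: x ahead of the robot, y to its left, z up, the work surface at z = 0. Lengths are in m, angles in rad, forces in N, time in s.
With the tool pointing down it reaches from about 0.375 to 0.975 m from the base axis. Payload 3.8 kg.
Tool frame: the origin (TCP) lies on the front face of the gripper's body, between the roots of the fingers; the fingertips stand 64 mm ahead of it and the grasp point (between the pads) lies 45 mm ahead of it; z points along the fingers, y is the line along which they close (so a half turn about z gives the same grasp; the last joint's range is limited). The gripper opens to 88 mm and grips with 3 to 60 N. Pads are 18 mm wide; open, the fingers measure 123 mm over their backs; the gripper's body (75 mm by 187 mm) begins 45 mm behind the grasp point.
Start: joints at [-1.382, 0.264, 1.604, -0, 1.274, -0.037], TCP at [0.151, -0.658, 0.303] pointing down, gripper open.
Joint ranges: [-2.63, 2.63], [-0.94, 2.18], [0.31, 2.57], [-1.31, 4.45], [0, 2.66], [-2.55, 2.55]. Speed limits (rad/s): [2.57, 2.57, 3.14, 3.14, 3.14, 3.14].

### API

Orientations are given as a unit quaternion [x, y, z, w].
In Python, from bench import telemetry, optics, workorder gives the robot as it stands.
- The arm moves only by the tool servo_tool, never from a script. Its argument "commands" is text: rows parted by semicolons, each of 5 numbers parted by spaces: the opening, from 0 (shut) to 1 (fully open), then the shift along the tool's x, y, z in fractions of the full range, 1 being 75 cm, then the turn about the tool's z in shares of 120 degrees (1.0 is 120 degrees). A call has 1 to 12 rows; each row is the pose to reach, as a shift and turn from the pose commanded when the call began, along the tool's axes at that moment; what a row does not reach only later rows make up. A row lasts 1/12 s, in which the tool goes at most 41.7 mm and 7.16 degrees, less where a joint would pass 70% of its speed; a pose out of reach is approached as far as the arm can. A call with a gripper value outside its range is refused whole. The fingers move at their own pace and stop on an object; "grip_force" is the grip in N (left out, the last holds). Time passes only in rows, so rows that repeat a pose let the fingers close. It gives the time, the measured TCP pose, the force, the opening and the grip force at its end, in the units of the state.
- telemetry.state(): the state, without advancing time (a new reading comes with each control period).
- optics.grab_frame(name): name is "scene" or "top" or "wrist"; returns a dict with "frame" (420x560x3 uint8, red, green, blue), "camera_matrix" (3x3 intrinsics, pixels), "view" (4x4, takes a point from world to camera coordinates); the wrist camera has in their place "tool_from_camera" (4x4, takes a point from camera to tool coordinates, whose origin is the TCP and whose axes are the flange's). Camera axes: x right, y down, z forward; pixel columns grow to the right and rows downward; lengths in m; the calibration is good to about 2 mm. A picture is of the moment at which its call begins: read the wrist's pose just before it. There is no depth.
- workorder.finish_job(): hands the job in; it is judged then, once.
The state is a dict: "clock": time; "joint_positions": joint angles; "qd": joint speeds; "joint_torque": joint torques, N m; "position": TCP position; "tcp_rot": TCP orientation; "contact_force": force on the tool from outside, world axes, zero at the start; "ft_torque": the same for the moment, N m; "width": finger opening in m; "grip_force": force on a finger pad.
Only numpy, scipy, OpenCV 4.12 (cv2) and the standard library are available. Lean on these libraries where they do the work, as an engineer would, in place of code of your own. Each camera call takes 0.05 s, during which the arm holds its last target. There are 200 camera calls.

## Working session

There is one attempt and no reset: what is moved stays moved. The work goes in short steps, Python scripts to look and compute and a tool call to move; the robot and the scene stay as the last step left them, time stands still between calls to the robot, and variables do not carry over. Pictures are saved under pics/ and viewed, at most 10 in all, crops included, and the job is handed in when it is done.

Besides the shell and the picture viewer there is one more tool, called after ">>>" as name(argument=value, ...), one argument or row to a line, values as JSON. servo_tool: Moves the arm, as the interface text tells. Its arguments: {"type":"object","properties":{"commands":{"type":"string"},"grip_force":{"type":"number"}},"required":["commands"]}

```bash
mkdir -p pics
cat > h.py <<'E'
import numpy as np, cv2
from bench import telemetry, optics, workorder
def grab(n,fn=None):
    d=optics.grab_frame(n)
    if fn: cv2.imwrite('pics/'+fn,d["frame"][:,:,::-1])
    np.savez('/tmp/%s.npz'%n,**{k:np.array(v) for k,v in d.items()})
    return d
def ray(d,u,v,z):
    K=np.array(d["camera_matrix"]);V=np.array(d["view"])
    R,t=V[:3,:3],V[:3,3];c=-R.T@t
    r=R.T@np.linalg.inv(K)@np.array([u,v,1.])
    return c+r*(z-c[2])/r[2]
def proj(d,p):
    K=np.array(d["camera_matrix"]);V=np.array(d["view"])
    q=K@(V[:3,:3]@np.array(p)+V[:3,3]);return q[:2]/q[2]
E
python3 - <<'E'
from h import *
s=telemetry.state();print({k:np.round(v,3).tolist() for k,v in s.items()})
for n in("scene","top"):
    d=grab(n,n+'1.png');print(n,np.round(d["camera_matrix"],1).tolist(),np.round(d["view"],3).tolist())
E
```

```text
{'clock': 0.0, 'joint_positions': [-1.382, 0.265, 1.605, 0.0, 1.274, -0.037], 'qd': [0.0, -0.003, -0.0, 0.0, -0.001, -0.0], 'joint_torque': [0.001, -50.211, -35.688, 0.073, 0.029, -0.0], 'position': [0.151, -0.657, 0.301], 'tcp_rot': [0.994, 0.113, -0.0, -0.001], 'contact_force': [-0.161, 0.278, -0.524], 'ft_torque': [-0.013, -0.053, -0.04], 'grip_force': 0.0, 'width': 0.088}
scene [[513.6, 0.0, 280.6], [0.0, 513.6, 206.2], [0.0, 0.0, 1.0]] [[0.866, 0.499, -0.014, -0.484], [0.311, -0.561, -0.767, -0.132], [-0.391, 0.66, -0.641, 1.603], [0.0, 0.0, 0.0, 1.0]]
top [[485.7, 0.0, 285.1], [0.0, 485.7, 205.8], [0.0, 0.0, 1.0]] [[0.017, -1.0, -0.0, -0.007], [-0.993, -0.017, -0.118, 0.545], [0.118, 0.002, -0.993, 1.351], [0.0, 0.0, 0.0, 1.0]]
```

```bash
ls pics
```

```text
scene1.png
top1.png
```

View pics/top1.png

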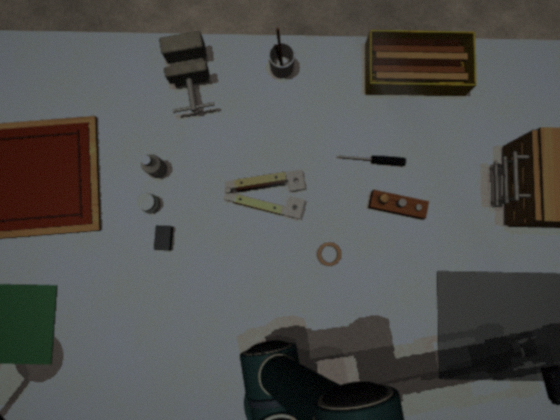

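View pics/scene1.png

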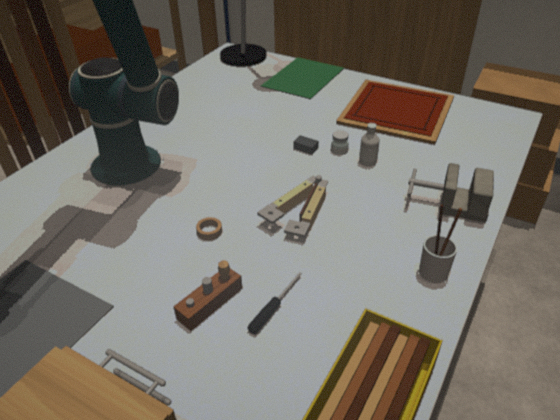

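The top view shows the clamp (hinge near 228,188, fixed lug 296,180, swing lug 295,208) and the block near (398,204). In the scene view the awl is at (224,268), the pin in the middle hole at (207,285), and the scribe at (190,302). I'll enlarge these.

Run:
```python
import cv2,numpy as np
a=cv2.imread('pics/top1.png');b=cv2.imread('pics/scene1.png')
def c(im,x,y,w,h,s):
    o=cv2.resize(im[y:y+h,x:x+w],None,fx=s,fy=s,interpolation=cv2.INTER_CUBIC)
    o=cv2.convertScaleAbs(o,alpha=1.4)
    for k in range(0,w,10): cv2.putText(o,str(x+k),(k*s,8),0,.3,(0,0,255),1);o[::4,k*s]=(0,0,255)
    for k in range(0,h,10): cv2.putText(o,str(y+k),(0,k*s+8),0,.3,(0,255,0),1);o[k*s,::4]=(0,160,0)
    return o
p=c(a,220,160,100,70,4);q=c(a,360,160,100,70,4)
r=c(b,250,170,100,75,4);t=c(b,165,255,100,75,4)
cv2.imwrite('pics/c1.png',np.vstack([np.hstack([p,q]),np.hstack([r,t])]))
```

```text
(no output)
```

View pics/c1.png

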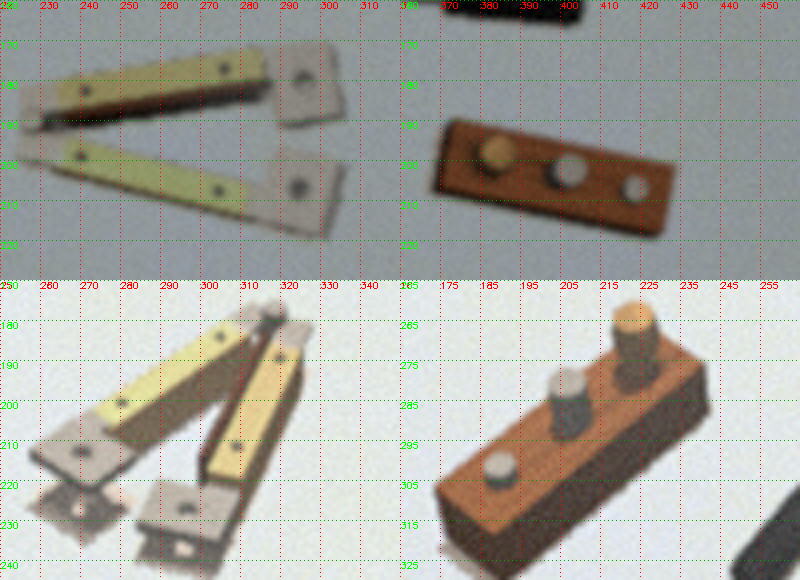

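The crop shows the fixed hole at top (295.3,180), scene (296.7,227); the swing hole at top (294.5,207), scene (270.5,213); and the pin head top at top (402.3,201.5), scene (206.8,279).

Run:
```python
from h import *
from scipy.optimize import least_squares
T=dict(np.load('/tmp/top.npz'));S=dict(np.load('/tmp/scene.npz'))
for n,(t,s,z) in dict(fh=((295.3,180),(296.7,227),.032),sh=((294.5,207),(270.5,213),.046),pin=((402.3,201.5),(206.8,279),.079),awl=((384,197.5),(223,263),.09),scr=((419,207),(189.5,299.5),.057),hinge=((225,189),(318.3,176.5),.056)).items():
    print(n,ray(T,*t,z).round(4),ray(S,*s,z).round(4))
# fit clamp
def W(q,x,y,z,a=0):
    c,s=np.cos(q[2]-0),np.sin(q[2])
    if a: x,y=x*np.cos(a)+y*np.sin(a),-x*np.sin(a)+y*np.cos(a)
    return [q[0]+c*x-s*y,q[1]+s*x+c*y,z]
F=[(T,295.3,180,195,0,32,0),(S,296.7,227,195,0,32,0),(T,294.5,207,195,0,46,1),(S,270.5,213,195,0,46,1),(S,318.3,176.5,0,0,56,0),
(T,302,170.5,217,28,32,0),(T,306,189,217,-28,32,0),(T,290,192,173,-28,32,0),(T,305.5,201.5,217,28,46,1),(T,301,219.5,217,-28,46,1)]
def f(q): return np.concatenate([proj(d,W(q,x/1e3,y/1e3,z/1e3,q[3] if m else 0))-(u,v) for d,u,v,x,y,z,m in F])
r=least_squares(f,[.57,.12,-1.45,.4],loss='soft_l1');q=r.x
print(q.round(4),r.fun.reshape(-1,2).round(1).tolist())
print('hole',W(q,.195,0,.046),'mid',W(q,.09,0,.03),'push',W(q,.15,-.028,.03,q[3]))
```

```text
fh [ 0.62   -0.0258  0.032 ] [ 0.6234 -0.0287  0.032 ]
sh [ 0.5404 -0.0245  0.046 ] [ 0.5449 -0.0278  0.046 ]
pin [ 0.557  -0.3204  0.079 ] [ 0.5572 -0.3186  0.079 ]
awl [ 0.5657 -0.2679  0.09  ] [ 0.5673 -0.2698  0.09  ]
scr [ 0.5452 -0.3722  0.057 ] [ 0.5458 -0.3699  0.057 ]
hinge [0.5868 0.1717 0.056 ] [0.5879 0.1631 0.056 ]
[ 0.5867  0.1636 -1.404   0.4104] [[1.0, 0.3], [-1.5, -0.6], [0.4, 0.3], [-1.3, -1.1], [-0.3, -0.2], [0.4, -0.8], [-0.6, -0.2], [0.2, -1.0], [-0.5, -1.7], [-1.1, -0.6]]
hole [np.float64(0.6190218090359114), np.float64(-0.028714021594488187), 0.046] mid [np.float64(0.6015920401145354), np.float64(0.07482922133013455), 0.03] push [np.float64(0.5232923079537293), np.float64(0.024765878512246785), 0.03]
```

```bash
cat >> h.py <<'E'
from scipy.spatial.transform import Rotation as Ro
def delta(p):  # cm in tool axes to reach world TCP p
    s=telemetry.state();R=Ro.from_quat(s["tcp_rot"])
    h=R.as_matrix()[:,1];print('pos',np.round(s["position"],4),'yhead',np.degrees(np.arctan2(h[1],h[0])).round(2),'F',np.round(s["contact_force"],1),'w',round(s["width"],4),'t',s["clock"])
    return (R.inv().apply(np.array(p)-s["position"])*100).round(2)
E
python3 - <<'E'
from h import *
print(delta([.475,.037,.2]))
print(np.load('/tmp/top.npz').files)
d=grab('wrist');print(d.keys(),np.round(d['tool_from_camera'],3).tolist(),d['camera_matrix'][0])
E
```

```text
pos [ 0.151  -0.6574  0.3016] yhead -77.06 F [ 0.2 -0.   0.7] w 0.0886 t 0.1
[ 47.12 -60.4   10.28]
['frame', 'camera_matrix', 'view']
dict_keys(['frame', 'camera_matrix', 'tool_from_camera']) [[-0.0, -0.951, -0.309, 0.081], [1.0, 0.0, -0.001, -0.0], [0.001, -0.309, 0.951, -0.082], [0.0, 0.0, 0.0, 1.0]] [364.84787549   0.         279.05776383]
```

Units first: shifts go in shares of 75 cm and turns go in shares of 120 degrees. So -36 cm / 75 = -0.48, 30 cm / 75 = 0.4, -86.6 degrees / 120 = -0.7217.

>>> servo_tool(
  commands="0 0.4 -0.48 0.08 -0.7217;0 0.4 -0.48 0.08 -0.7217;0 0.4 -0.48 0.08 -0.7217;0 0.4 -0.48 0.08 -0.7217;0 0.4 -0.48 0.08 -0.7217;0 0.4 -0.48 0.08 -0.7217;0 0.4 -0.48 0.08 -0.7217;0 0.4 -0.48 0.08 -0.7217;0 0.4 -0.48 0.08 -0.7217;0 0.4 -0.48 0.08 -0.7217;0 0.4 -0.48 0.08 -0.7217;0 0.4 -0.48 0.08 -0.7217",
  grip_force=12,
)

```text
clock: 1.15
position: [0.3635, -0.2355, 0.2416]
tcp_rot: [0.647, 0.763, 0.001, -0.001]
contact_force: [0.3, -0.4, -1.0]
width: 0.0106
grip_force: 0.0
```

Run:
```python
from h import *
print(delta([.475,.037,.2]))
```

```text
pos [ 0.3635 -0.2355  0.2416] yhead 9.39 F [ 0.3 -0.4 -1. ] w 0.0106 t 1.15
[25.05 15.45  4.23]
```

To row units: 25 cm / 75 = 0.3333, 15.4 cm / 75 = 0.2053.

>>> servo_tool(
  commands="0 0.3333 0.2053 0.0533 0;0 0.3333 0.2053 0.0533 0;0 0.3333 0.2053 0.0533 0;0 0.3333 0.2053 0.0533 0;0 0.3333 0.2053 0.0533 0;0 0.3333 0.2053 0.0533 0;0 0.3333 0.2053 0.0533 0;0 0.3333 0.2053 0.0533 0;0 0.3333 0.2053 0.0533 0",
)

```text
clock: 1.9
position: [0.4766, 0.0331, 0.2021]
tcp_rot: [0.648, 0.761, -0.0, -0.0]
contact_force: [0.7, -0.7, -0.2]
width: 0.0004
grip_force: 0.0
```

Run:
```python
from h import *
print(delta([.475,.037,.075]))
d=grab('wrist','w1.png')
```

```text
pos [0.4766 0.0331 0.2021] yhead 9.15 F [ 0.7 -0.7 -0.2] w 0.0004 t 1.9
[ 0.41 -0.08 12.71]
```

View pics/w1.png

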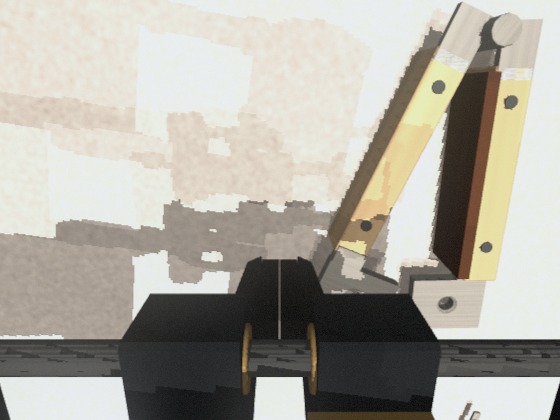

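The wrist view shows the hinge post top at (507,30), the fixed lug hole at (447,303), and the closed fingers clear of the swinging half.

```bash
cat >> h.py <<'E'
def wray(d,s,u,v,z):
    M=np.array(d["tool_from_camera"]);R=Ro.from_quat(s["tcp_rot"]).as_matrix()
    c=R@M[:3,3]+s["position"];r=R@M[:3,:3]@np.linalg.inv(np.array(d["camera_matrix"]))@np.array([u,v,1.])
    return c+r*(z-c[2])/r[2]
E
python3 - <<'E'
from h import *
d=dict(np.load('/tmp/wrist.npz'));s=telemetry.state()
a=wray(d,s,507,29,.056);b=wray(d,s,447,303,.032);print(a,b,np.linalg.norm((b-a)[:2]),np.arctan2(*(b-a)[[1,0]]))
for u,v,z in((497,279,.044),(487,328,.032),(413,327,.032),(440,280,.05),(332,247,.044)):print(wray(d,s,u,v,z))
E
```

```text
[0.58607259 0.16404274 0.056     ] [ 0.62044443 -0.02660075  0.032     ] 0.19371722319871412 -1.3924188148131829
[0.64335537 0.00543182 0.044     ]
[ 0.65946316 -0.0440022   0.032     ]
[ 0.59985008 -0.05255534  0.032     ]
[0.59862465 0.00084876 0.05      ]
[0.51796171 0.01148536 0.044     ]
```

To row units: 12.7 cm / 75 = 0.1693, 0.4 cm / 75 = 0.0053.

>>> servo_tool(
  commands="0 0.0053 0 0.1693 0;0 0.0053 0 0.1693 0;0 0.0053 0 0.1693 0;0 0.0053 0 0.1693 0;0 0.0053 0 0.1693 0",
)

```text
clock: 2.37
position: [0.4728, 0.0334, 0.0736]
tcp_rot: [0.651, 0.759, -0.003, -0.003]
contact_force: [0.6, -0.1, 0.3]
width: 0.0002
grip_force: 0.0
```

To row units: 7.9 cm / 75 = 0.1053, -3.5 cm / 75 = -0.0467.

>>> servo_tool(
  commands="0 -0.0053 0.0133 0 0;0 -0.0107 0.0267 0 0;0 -0.016 0.0373 0 0;0 -0.0213 0.0467 0 0;0 -0.0253 0.056 0 0;0 -0.0307 0.0667 0 0;0 -0.0347 0.076 0 0;0 -0.0387 0.0853 0 0;0 -0.0427 0.0947 0 0;0 -0.0467 0.1027 0 0;0 -0.048 0.1053 0 0;0 -0.048 0.1053 0 0",
)

```text
clock: 3.37
position: [0.5602, 0.0114, 0.0756]
tcp_rot: [0.65, 0.76, 0.0, 0.0]
contact_force: [-0.3, 0.4, 0.0]
width: 0.0007
grip_force: 0.0
```

Run:
```python
from h import *
print(delta([.5676,.0083,.075]))
```

```text
pos [0.5602 0.0114 0.0756] yhead 8.88 F [-0.3  0.4  0. ] w 0.0007 t 3.3667
[-0.42  0.68  0.06]
```

To row units: 0.65 cm / 75 = 0.0087, 0.6 cm / 75 = 0.008, -0.7 degrees / 120 = -0.0058.

>>> servo_tool(
  commands="0 -0.0013 0.0027 0 -0.0058;0 -0.0027 0.0047 0 -0.0058;0 -0.004 0.0067 0 -0.0058;0 -0.004 0.008 0 -0.0058;0 -0.004 0.0087 0 -0.0058;0 -0.004 0.0087 0 -0.0058",
)

```text
clock: 3.87
position: [0.5663, 0.0094, 0.0756]
tcp_rot: [0.646, 0.764, -0.0, -0.0]
contact_force: [-0.6, -0.7, -0.8]
width: 0.0001
grip_force: 0.4
```

Run:
```python
from h import *
print(delta([.5676,.0083,.075]))
d=grab('top');s=telemetry.state()
im=cv2.resize(d['frame'][160:230,220:320,::-1],None,fx=4,fy=4,interpolation=cv2.INTER_CUBIC)
w=grab('wrist')
w=cv2.resize(w['frame'][:,:,::-1],(373,280))
cv2.imwrite('pics/p1.png',np.hstack([cv2.convertScaleAbs(im,alpha=1.4),w]))
```

```text
pos [0.5663 0.0094 0.0756] yhead 9.58 F [-0.6 -0.7 -0.8] w 0.0001 t 3.8667
[-0.13  0.11  0.06]
```

View pics/p1.png

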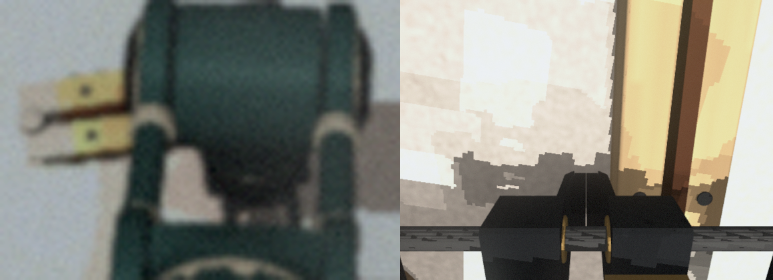

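The wrist view shows the swinging half nearly parallel to the fixed one with only a thin gap, so I'll nudge on until the force rises.

To row units: 0.3 cm / 75 = 0.004, 0.2 cm / 75 = 0.0027.

>>> servo_tool(
  commands="0 0 0.0013 0 0;0 0 0.0027 0 0;0 0 0.004 0 0;0 0 0.004 0 0;0 0 0.004 0 0",
)

```text
clock: 4.38
position: [0.5691, 0.0099, 0.0757]
tcp_rot: [0.646, 0.764, -0.0, -0.0]
contact_force: [-2.7, -1.9, 1.4]
width: 0.0005
grip_force: 1.4
```

To row units: 0.1 cm / 75 = 0.0013.

>>> servo_tool(
  commands="0 0 0.0013 0 0;0 0 0.0013 0 0;0 0 0.0013 0 0",
)

```text
clock: 4.63
position: [0.5693, 0.01, 0.0757]
tcp_rot: [0.646, 0.764, -0.001, -0.001]
contact_force: [-5.1, -2.9, 4.1]
width: 0.0007
grip_force: 3.1
```

To row units: 0.15 cm / 75 = 0.002, 0.1 cm / 75 = 0.0013.

>>> servo_tool(
  commands="0 0 0.0013 0 0;0 0 0.002 0 0;0 0 0.002 0 0",
)

```text
clock: 4.88
position: [0.5695, 0.01, 0.0756]
tcp_rot: [0.645, 0.764, -0.002, -0.002]
contact_force: [-8.9, -4.0, 8.3]
width: 0.0006
grip_force: 5.6
```

To row units: -18.4 cm / 75 = -0.2453, -18 cm / 75 = -0.24.

>>> servo_tool(
  commands="0 0 -0.0267 0 0;0 0 -0.0533 0 0;0 0 -0.0667 -0.04 0;0 0 -0.0667 -0.0933 0;0 0 -0.0667 -0.1467 0;0.6 0 -0.0667 -0.2 0;0.6 0 -0.0667 -0.24 0;0.6 0 -0.0667 -0.2453 0;0.6 0 -0.0667 -0.2453 0",
)

```text
clock: 5.63
position: [0.5247, 0.0023, 0.2634]
tcp_rot: [0.646, 0.764, 0.003, 0.003]
contact_force: [-0.5, -0.6, -1.2]
width: 0.0252
grip_force: 0.0
```

Run:
```python
from h import *
print(delta([.557,-.3195,.26]))
```

```text
pos [0.5247 0.0023 0.2634] yhead 9.59 F [-0.5 -0.6 -1.2] w 0.0252 t 5.6333
[-32.27  -2.18   0.36]
```

To row units: -32.3 cm / 75 = -0.4307, -2.1 cm / 75 = -0.028.

>>> servo_tool(
  commands="0.6 -0.4307 -0.028 0 0;0.6 -0.4307 -0.028 0 0;0.6 -0.4307 -0.028 0 0;0.6 -0.4307 -0.028 0 0;0.6 -0.4307 -0.028 0 0;0.6 -0.4307 -0.028 0 0;0.6 -0.4307 -0.028 0 0;0.6 -0.4307 -0.028 0 0;0.6 -0.4307 -0.028 0 0;0.6 -0.4307 -0.028 0 0;0.6 -0.4307 -0.028 0 0",
)

```text
clock: 6.55
position: [0.5547, -0.319, 0.2572]
tcp_rot: [0.646, 0.763, 0.0, -0.002]
contact_force: [-0.6, -0.2, 0.1]
width: 0.053
grip_force: 0.0
```

Run:
```python
from h import *
print(delta([.557,-.3195,.112]))
d=grab('wrist','w2.png')
t=grab('top');s=telemetry.state()
im=cv2.resize(t['frame'][160:230,220:320,::-1],None,fx=4,fy=4,interpolation=cv2.INTER_CUBIC)
w=cv2.resize(d['frame'][:,:,::-1],(373,280))
cv2.imwrite('pics/p2.png',np.vstack([np.hstack([d['frame'][:,:,::-1],cv2.copyMakeBorder(cv2.convertScaleAbs(im[:,:240],alpha=1.4),0,140,0,0,0)])]))
```

```text
pos [ 0.5547 -0.319   0.2572] yhead 9.55 F [-0.6 -0.2  0.1] w 0.053 t 6.55
[-0.13  0.25 14.52]
```

View pics/p2.png

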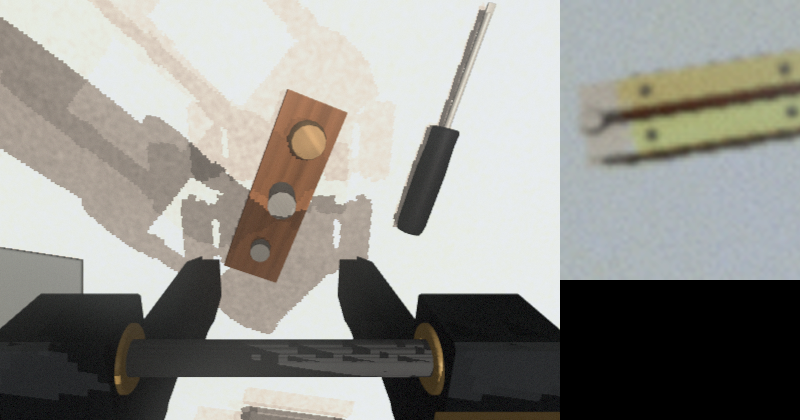

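The pin head top is at (281,205), between the awl (309,141) and the scribe (260,251). The top crop shows the clamp shut and parallel.

Run:
```python
from h import *
d=dict(np.load('/tmp/wrist.npz'));s=telemetry.state()
p=wray(d,s,281.5,205,.079);print(p)
print(delta([p[0],p[1],.112]))
```

```text
[ 0.55736079 -0.31899058  0.079     ]
pos [ 0.5552 -0.3182  0.2583] yhead 9.65 F [ 0.3 -0.2 -0. ] w 0.0526 t 6.65
[-0.15  0.22 14.63]
```

>>> servo_tool(
  commands="0.6 -0.002 0.0027 0.0533 0;0.6 -0.002 0.0027 0.1067 0;0.6 -0.002 0.0027 0.1467 0;0.6 -0.002 0.0027 0.1733 0;0.6 -0.002 0.0027 0.192 0;0.6 -0.002 0.0027 0.1947 0;0.6 -0.002 0.0027 0.1947 0",
  grip_force=25,
)

```text
clock: 7.23
position: [0.5576, -0.3199, 0.1132]
tcp_rot: [0.645, 0.764, -0.0, -0.001]
contact_force: [-1.1, -0.2, 0.4]
width: 0.0525
grip_force: 0.0
```

>>> servo_tool(
  commands="0.15 0 0 0 0;0.15 0 0 0 0;0.15 0 0 0 0;0.15 0 0 0 0;0.15 0 0 0 0;0.15 0 0 0 0",
)

```text
clock: 7.73
position: [0.5575, -0.3215, 0.1148]
tcp_rot: [0.646, 0.764, -0.0, 0.0]
contact_force: [-4.3, -0.5, 5.6]
width: 0.0205
grip_force: 25.0
```

To row units: -10 cm / 75 = -0.1333, -9 cm / 75 = -0.12.

>>> servo_tool(
  commands="0 0 0 -0.0133 0;0 0 0 -0.0267 0;0 0 0 -0.0467 0;0 0 0 -0.0667 0;0 0 0 -0.0933 0;0 0 0 -0.12 0;0 0 0 -0.1333 0;0 0 0 -0.1333 0",
)

```text
clock: 8.4
position: [0.5596, -0.3219, 0.218]
tcp_rot: [0.646, 0.764, 0.001, 0.003]
contact_force: [-0.1, -0.0, -0.6]
width: 0.0206
grip_force: 25.0
```

Run:
```python
from h import *
print(delta([.620,-.0275,.215]))
```

```text
pos [ 0.5596 -0.3219  0.218 ] yhead 9.58 F [-0.1 -0.  -0.6] w 0.0206 t 8.4
[28.03 10.85  0.23]
```

>>> servo_tool(
  commands="0 0.0533 0.0267 0 0;0 0.1067 0.0533 0 0;0 0.16 0.08 0 0;0 0.2133 0.1067 0 0;0 0.2533 0.1333 0 0;0 0.28 0.144 0 0;0 0.2933 0.144 0 0;0 0.2933 0.144 0 0;0 0.2933 0.144 0 0;0 0.2933 0.144 0 0",
)

```text
clock: 9.23
position: [0.627, -0.0873, 0.2131]
tcp_rot: [0.646, 0.763, -0.001, -0.0]
contact_force: [-0.3, -0.6, -1.0]
width: 0.0201
grip_force: 25.0
```

Run:
```python
from h import *
print(delta([.620,-.0275,.215]))
d=grab('wrist','w3.png')
```

```text
pos [ 0.627  -0.0873  0.2131] yhead 9.53 F [-0.3 -0.6 -1. ] w 0.0201 t 9.2333
[ 6.02  0.3  -0.19]
```

View pics/w3.png

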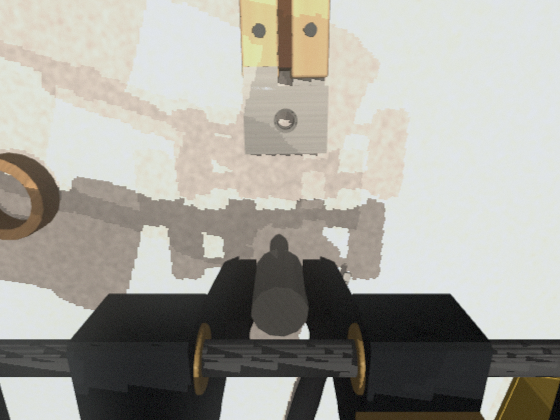

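The hole is at (286,118.5). The pin hangs straight, with its nose at (279,238).

Run:
```python
from h import *
d=dict(np.load('/tmp/wrist.npz'));s=telemetry.state()
p=wray(d,s,286,118.5,.046);print(p, wray(d,s,286,117,.046))
M=np.linalg.inv(d['tool_from_camera']);K=d['camera_matrix']
for q in((0,0,.109),(0.002,0,.109),(0,.002,.109),(0,0,.069)):
    c=K@(M@np.r_[q,1])[:3];print(q,(c/c[2])[:2])
print(delta([p[0],p[1],.215]))
```

```text
[ 0.62161837 -0.02513887  0.046     ] [ 0.621453   -0.02418277  0.046     ]
(0, 0, 0.109) [278.33351269 239.86514643]
(0.002, 0, 0.109) [278.3304544  236.58931222]
(0, 0.002, 0.109) [281.86780714 239.86344732]
(0, 0, 0.069) [278.22490126 273.85196713]
pos [ 0.6271 -0.0876  0.2133] yhead 9.49 F [ 0.5  1.6 -0.6] w 0.0201 t 9.2833
[ 6.25  0.49 -0.17]
```

To row units: 6.1 cm / 75 = 0.0813, 5.5 cm / 75 = 0.0733.

>>> servo_tool(
  commands="0 0.0267 0.0027 0 0;0 0.0533 0.0053 0 0;0 0.0733 0.0053 0 0;0 0.0813 0.0053 0 0;0 0.0813 0.0053 0.02 0;0 0.0813 0.0053 0.04 0;0 0.0813 0.0053 0.0493 0;0 0.0813 0.0053 0.0493 0;0 0.0813 0.0053 0.0493 0;0 0.0813 0.0053 0.0493 0",
)

```text
clock: 10.12
position: [0.6219, -0.0257, 0.1774]
tcp_rot: [0.646, 0.764, 0.0, 0.0]
contact_force: [1.2, 0.2, -0.8]
width: 0.0208
grip_force: 25.0
```

Run:
```python
from h import *
d=grab('wrist','w4.png')
cv2.imwrite('pics/w4c.png',cv2.resize(d['frame'][120:320,180:380,::-1],None,fx=3,fy=3))
print(delta([.6212,-.026,.115]))
```

```text
pos [ 0.6221 -0.0257  0.1777] yhead 9.56 F [-0.4 -1.4 -0.1] w 0.0204 t 10.1667
[-0.01 -0.1   6.27]
```

View pics/w4c.png

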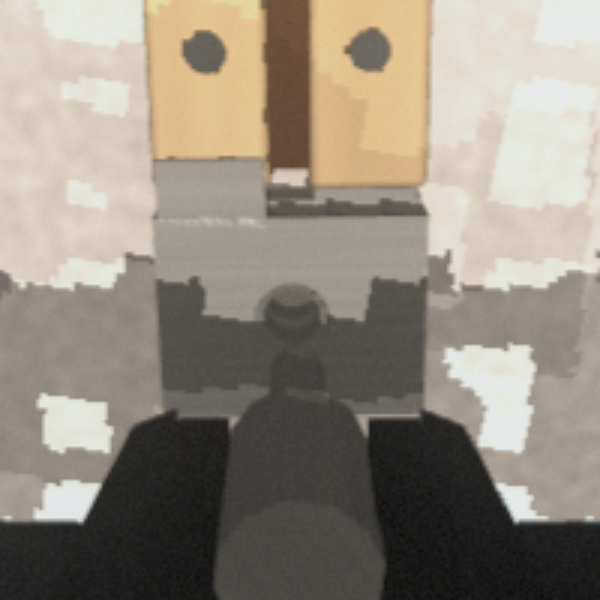

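The hole is at about (277.5,224.2) and the nose at about (279.6,237).

Run:
```python
from h import *
d=dict(np.load('/tmp/wrist.npz'));s=telemetry.state()
p=wray(d,s,277.6,224.2,.046);print(p)
print(delta([p[0],p[1],.115]))
M=np.linalg.inv(d['tool_from_camera']);K=d['camera_matrix']
for q in((0,0,.107),(0,0,.109)):
    c=K@(M@np.r_[q,1])[:3];print(q,(c/c[2])[:2])
```

```text
[ 0.62165441 -0.02485259  0.046     ]
pos [ 0.6221 -0.0257  0.1777] yhead 9.56 F [-0.4 -1.4 -0.1] w 0.0204 t 10.1667
[ 0.09 -0.04  6.27]
(0, 0, 0.107) [278.32971434 241.26423498]
(0, 0, 0.109) [278.33417789 239.86518979]
```

>>> servo_tool(
  commands="0 0 -0.0013 0.008 0;0 0 -0.0013 0.016 0;0 0 -0.0013 0.024 0;0 0 -0.0013 0.0307 0;0 0 -0.0013 0.0373 0;0 0 -0.0013 0.0427 0;0 0 -0.0013 0.0453 0;0 0 -0.0013 0.0453 0",
)

```text
clock: 10.83
position: [0.6205, -0.0258, 0.1422]
tcp_rot: [0.646, 0.764, -0.0, 0.0]
contact_force: [1.2, -3.4, -2.0]
width: 0.0204
grip_force: 25.0
```

To row units: 1.8 cm / 75 = 0.024, 1.5 cm / 75 = 0.02.

>>> servo_tool(
  commands="0 -0.0008 0 0.004 0;0 -0.0008 0 0.0093 0;0 -0.0008 0 0.0147 0;0 -0.0008 0 0.02 0;0 -0.0008 0 0.024 0;0 -0.0008 0 0.024 0",
)

```text
clock: 11.33
position: [0.6204, -0.0263, 0.124]
tcp_rot: [0.646, 0.764, -0.0, 0.0]
contact_force: [1.2, -3.9, -3.7]
width: 0.0204
grip_force: 25.0
```

To row units: 0.75 cm / 75 = 0.01, 0.6 cm / 75 = 0.008.

>>> servo_tool(
  commands="0 -0.0013 0 0.0027 0;0 -0.0013 0 0.0053 0;0 -0.0013 0 0.008 0;0 -0.0013 0 0.01 0;0 -0.0013 0 0.01 0",
)

```text
clock: 11.75
position: [0.6205, -0.0268, 0.1168]
tcp_rot: [0.646, 0.764, -0.0, -0.0]
contact_force: [0.7, -1.3, -1.4]
width: 0.0201
grip_force: 25.0
```

To row units: 0.3 cm / 75 = 0.004, 0.2 cm / 75 = 0.0027.

>>> servo_tool(
  commands="0 0 0 0.0013 0;0 0 0 0.0027 0;0 0 0 0.004 0;0 0 0 0.004 0;0 0 0 0.004 0",
)

```text
clock: 12.17
position: [0.6209, -0.0269, 0.1157]
tcp_rot: [0.646, 0.764, 0.0, 0.0]
contact_force: [-2.0, -0.5, 7.5]
width: 0.0208
grip_force: 25.0
```

To row units: 0.15 cm / 75 = 0.002, 0.1 cm / 75 = 0.0013.

>>> servo_tool(
  commands="0 0 0 0.0013 0;0 0 0 0.002 0;0 0 0 0.002 0",
)

```text
clock: 12.42
position: [0.621, -0.0269, 0.1156]
tcp_rot: [0.646, 0.764, 0.0, 0.0]
contact_force: [-5.5, -0.7, 14.4]
width: 0.0201
grip_force: 25.0
```

To row units: -9 cm / 75 = -0.12, -7 cm / 75 = -0.0933.

>>> servo_tool(
  commands="0 0 0 -0.004 0;0.5 0 0 -0.004 0;0.5 0 0 -0.004 0;0.5 0 0 -0.004 0;0.5 0 0 -0.004 0;0.5 0 0 -0.02 0;0.5 0 0 -0.04 0;1 0 0 -0.0667 0;1 0 0 -0.0933 0;1 0 0 -0.12 0;1 0 0 -0.12 0;1 0 0 -0.12 0",
)

```text
clock: 13.42
position: [0.6217, -0.0271, 0.2046]
tcp_rot: [0.646, 0.764, 0.001, 0.002]
contact_force: [-0.4, 0.9, -0.3]
width: 0.0751
grip_force: 0.0
```

Run:
```python
from h import *
print(delta([.6025,.0765,.205]))
d=grab('wrist')
t=grab('scene')
im=cv2.resize(t['frame'][170:245,250:350,::-1],None,fx=4,fy=4,interpolation=cv2.INTER_CUBIC)
cv2.imwrite('pics/p5.png',np.hstack([d['frame'][40:340,140:420,::-1],cv2.convertScaleAbs(im,alpha=1.4)]))
```

```text
pos [ 0.6217 -0.0271  0.2046] yhead 9.58 F [-0.4  0.9 -0.3] w 0.0751 t 13.4167
[10.53 -0.17 -0.05]
```

View pics/p5.png

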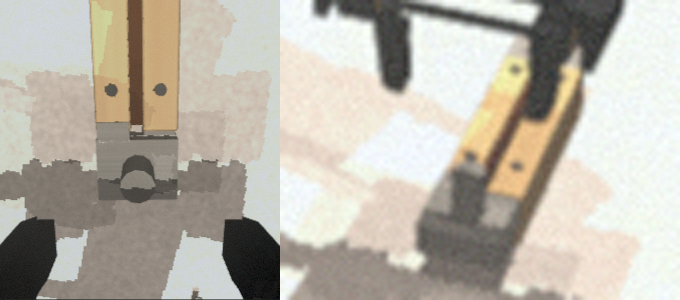

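The pin stands upright with its head on the lug, the halves are shut, and the tool is centred on the seam. Next I move to the squeeze point.

To row units: 13 cm / 75 = 0.1733, 12.8 cm / 75 = 0.1707.

>>> servo_tool(
  commands="1 0.0533 -0.0013 0 0;1 0.1067 -0.0027 0 0;1 0.14 -0.0027 0 0;1 0.14 -0.0027 0.04 0;1 0.14 -0.0027 0.08 0;1 0.14 -0.0027 0.12 0;1 0.14 -0.0027 0.1533 0;1 0.14 -0.0027 0.1707 0;1 0.14 -0.0027 0.1733 0;1 0.14 -0.0027 0.1733 0",
  grip_force=12,
)

```text
clock: 14.35
position: [0.6, 0.076, 0.0709]
tcp_rot: [0.646, 0.764, -0.001, -0.001]
contact_force: [-0.1, 0.4, 0.5]
width: 0.088
grip_force: 0.0
```

>>> servo_tool(
  commands="0.5 0 0 0 0;0.5 0 0 0 0;0.5 0 0 0 0;0.5 0 0 0 0;0.5 0 0 0 0;0.5 0 0 0 0;0.5 0 0 0 0;0.5 0 0 0 0",
  grip_force=12.5,
)

```text
clock: 15.02
position: [0.6021, 0.0763, 0.0739]
tcp_rot: [0.645, 0.764, 0.001, 0.001]
contact_force: [-0.8, -0.3, 6.3]
width: 0.0557
grip_force: 12.5
```

To row units: -0.2 cm / 75 = -0.0027.

>>> servo_tool(
  commands="0.5 0 0 -0.0027 0;0.5 0 0 -0.0027 0;0.5 0 0 -0.0027 0;0.5 0 0 -0.0027 0;0.5 0 0 -0.0027 0;0.5 0 0 -0.0027 0",
)

```text
clock: 15.52
position: [0.602, 0.0762, 0.074]
tcp_rot: [0.646, 0.764, 0.001, 0.001]
contact_force: [4.7, 0.5, -5.8]
width: 0.0559
grip_force: 12.5
```

To row units: 0.1 cm / 75 = 0.0013.

>>> servo_tool(
  commands="0.5 0 0 0.0013 0;0.5 0 0 0.0013 0;0.5 0 0 0.0013 0;0.5 0 0 0.0013 0;0.5 0 0 0.0013 0;0.5 0 0 0.0013 0",
)

```text
clock: 16.02
position: [0.602, 0.0762, 0.0739]
tcp_rot: [0.646, 0.764, 0.001, 0.001]
contact_force: [6.7, 1.0, -2.3]
width: 0.0558
grip_force: 12.5
```

Run:
```python
from h import *
t=grab('top');u=grab('scene')
f=lambda i,x,y:cv2.convertScaleAbs(cv2.resize(i[y:y+90,x:x+100,::-1],None,fx=4,fy=4,interpolation=cv2.INTER_CUBIC),alpha=1.4)
cv2.imwrite('pics/p6.png',np.hstack([f(t['frame'],360,150),f(u['frame'],250,160)]))
print(delta([0,0,0]))
```

```text
pos [0.602  0.0762 0.0739] yhead 9.58 F [ 5.1 -0.2 -2.3] w 0.0558 t 16.1167
[  2.51 -60.64   7.27]
```

View pics/p6.png

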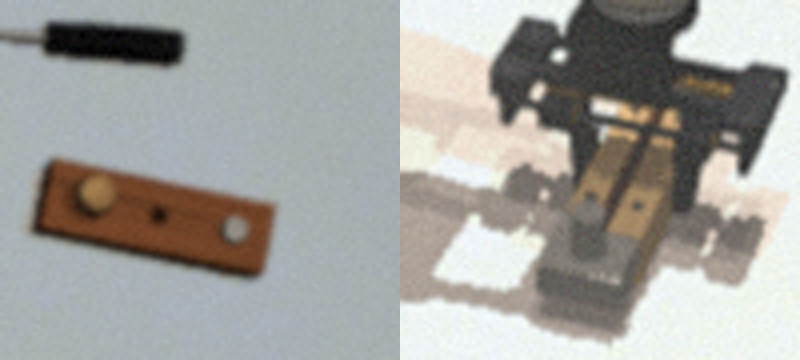

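>>> servo_tool(
  commands="0.5 0 0.0017 0.0004 0;0.5 0 0.0017 0.0004 0;0.5 0 0.0017 0.0004 0;0.5 0 0.0017 0.0004 0;0.5 0 0.0017 0.0004 0;0.5 0 0.0017 0.0004 0",
)

```text
clock: 16.62
position: [0.6022, 0.0763, 0.0738]
tcp_rot: [0.646, 0.764, -0.0, -0.0]
contact_force: [-0.4, -1.3, 5.5]
width: 0.0558
grip_force: 12.5
```

```bash
python3 -c "
from h import *
print(workorder.finish_job())"
```

```text
the job is handed in; nothing more can be done
None
```

The clamp is shut, the pin is home in the lug holes, and the job was handed in at about 17 s with the halves still squeezed at 12.5 N; the verdict was not shown.

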